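# Size a praline with the sprung sizing tongs

## Robot

A 6-joint arm with a two-finger parallel gripper is mounted at the origin on a cart in front of the work surface, level with it; the furniture and walls round the work are solid. World frame = base frame: x ahead of the robot, y to its left, z up, the work surface at z = 0. Lengths are in m, angles in rad, forces in N, time in s.
With the tool pointing down it reaches from about 0.375 to 0.975 m from the base axis. Payload 3.8 kg.
Tool frame: the origin (TCP) lies midway between the tips of the shut fingers; the grasp point (between the pads) lies 19 mm behind it; x points along the fingers, y is the direction in which the jaws open and shut, and the axes are right-handed (so a half turn about x gives the same grasp; the last joint's range is limited). The gripper opens to 88 mm and grips with 3 to 60 N. Pads are 18 mm wide; open, the fingers measure 123 mm over their backs; the gripper's body (75 mm by 187 mm) begins 45 mm behind the grasp point.
Start: joints at [1.145, 0.264, 1.604, -0, 1.274, -0.037], TCP at [0.256, 0.625, 0.239] pointing down, gripper open.
Joint ranges: [-2.63, 2.63], [-0.94, 2.18], [0.31, 2.57], [-1.31, 4.45], [0, 2.66], [-2.55, 2.55]. Speed limits (rad/s): [2.57, 2.57, 3.14, 3.14, 3.14, 3.14].

## Interface

Orientations are given as a rotation vector (axis times angle).
In Python, from cell import manip, inverse_kinematics, cams, order gives the robot as it stands. Calls block until the motion is done:
- manip.move_pose(position, orientation): joint-space move of the TCP to a pose.
- manip.move_linear(position, rate=0.15, rot=None): straight line of the TCP; rot=None keeps the orientation; rate is the mean speed in m/s.
- manip.set_joints(angles): joint-space move.
- manip.set_gripper(opening, force=None): finger opening in m; force is the grip in N (None keeps the last); returns when the fingers have stopped.
- manip.dwell(seconds).
- inverse_kinematics(position, orientation): joint angles nearest the present ones, or None.
- manip.state(): the state.
- cams.capture(name): name is "scene" or "side" or "wrist"; returns a dict with "image" (420x560x3 uint8, blue, green, red), "z_map" (420x560 float32, m along the optical axis (not along the pixel's ray), 0 where there is no reading), "intrinsics" (3x3 intrinsics, pixels), "position" and "orientation" of the camera in the world; the wrist camera has in their place "T_tool_cam" (4x4, takes a point from camera to tool coordinates, whose origin is the TCP and whose axes are the tool frame's). Camera axes: x right, y down, z forward; pixel columns grow to the right and rows downward; lengths in m; the calibration is good to about 2 mm. A picture is of the moment at which its call begins: read the wrist's pose just before it.
A pose or a line that the arm cannot do raises manip.IKError and nothing moves.
- order.close_job(): hands the job in, once; it reports no verdict.
The state is a dict: "clock": time; "joint_pos": joint angles; "joint_velocities": joint speeds; "tau": joint torques, N m; "tool_pos": TCP position; "tcp_rot": TCP orientation; "contact_force": force on the tool from outside, world axes, zero at the start; "moment": the same for the moment, N m; "gripper_width": finger opening in m.
Only numpy, scipy, OpenCV 4.12 (cv2) and the standard library are available. Lean on these libraries where they do the work, as an engineer would, in place of code of your own. Each camera call takes 0.05 s, during which the arm holds its last target.

## Task

To size the wrapped praline on the gauge stand for a gift box, lift the sprung sizing tongs off their rest by the grip pads, turn them so that the tips face the stand's back stop, and lower the jaws, still wide open (over 43 mm apart), astride the praline along its wrapper, to about mid-height but clear of the plinth. Then squeeze until the pointer meets the long line of the scale (36 mm between the tips) and hold that gap steady, the tongs touching neither praline nor stand. The program finishes while still holding them so; leave the ribbon spool and the small carton alone.

Things in the scene. Friction and masses are not known exactly. Their poses are not given: they have to be found in the camera images.
- tongs: Sprung sizing tongs: steel bow and two flat steel arms on edge, 16 mm tall, 190 mm long, about 70 g. Origin at the underside midway between the arm hinges (x = 0, y = +/-19.5 mm; the bow reaches 24 mm behind); x points from bow to tips, y to the left arm, z up. Squeezing closes both arms equally; a spring reopens them.
- tongs_grip (a point): Midway between the two black grip pads (36 long, 15 mm tall), 8 mm above the tongs' underside, 95 mm ahead of their origin, near the centre of mass. Over the pads the tongs measure 62 mm free, 47 mm at the mark; 1 mm less there is 1.6 mm less at the tips. Squeeze force per side: 2 N at first, 6 N at the mark, 9 N at the end of travel (7 mm tip gap). Nothing stops the arms at the mark.
- tongs_mid (a point): The point midway between the tips, at mid-height of the arms, on the tongs' centre line 60 mm ahead of tongs_grip. It should come to the middle of the praline.
- tip_left (a point): The inner face of the left jaw, mid-height, 10 mm back from the end of the arm. The tip gap is the distance between tip_left and tip_right: about 61 mm free, 36 mm at the mark. The jaws are 16 mm tall, 3 mm thick.
- tip_right (a point): The inner face of the right jaw, likewise.
- tongs_left (a joint): Turn of the left arm, rad: 0 free (open), 0.08 at the 36 mm mark where the arms are parallel, 0.17 at the end of travel. The right arm turns equally.
- rest: Dark wooden rest, fixed, origin at counter level: foot 170 x 40 x 8 mm with two cross bars (56 and 90 mm wide), tops 35 mm above the counter, 85 mm behind and 50 mm ahead of its origin. The tongs lie on them along its x axis, grip pads above the origin, with only the foot below.
- stand: Dark wooden gauge stand, fixed, origin at counter level under the praline: plinth 66 x 50 mm, top 40 mm above the counter, on a foot 80 x 70 x 10 mm. An upright back stop (44 mm wide, top 62 mm above the counter) has its inner face 36 mm from the origin toward +x. x points to the back stop; astride, the tongs point the same way, from the open side.
- praline: The single wrapped praline on the stand: body about 24 mm wide and 22 mm high, twisted wrapper tails along the stand's x axis, 51 mm over all; 16 g, loose. Origin at the centre of its underside on the plinth's top.
- spool: Bystander, loose: spool of ribbon lying flat, diameter 56, height 20 mm. Origin at the centre of its underside.
- small_carton: Bystander, loose: small cream carton standing, 41 x 50 x 82 mm. Origin at the centre of its underside.
- scale_mark (a point): The long dark line on the thin scale bridge, 58 mm ahead of the tongs' origin, 3 mm above the arms, carried by the left arm and reaching over the right one. The right arm's small pointer stands at it when the tip gap is 36 mm; the shorter lines beside it are not the mark.
Mind the look-alikes: they are no part of the job. What is shaped like the praline but green is not meant.

How it is judged:
By the outcome, as a careful person would: the job done as asked, in the order asked, and still so for the second after the job is handed in, while the arm keeps its last pose, push and grip.
It also fails if it takes over 48 s, if anything falls off the work surface, if the arm or the gripper's body presses on something with over 40 N, if the wrist force passes 120 N, or if a joint passes its speed limit or range.

## Working session

There is one attempt and no reset: what is moved stays moved. The work goes in short steps, each a Python script; the robot and the scene stay as the last script left them, time stands still between calls to the robot, and variables do not carry over. Pictures are saved under pics/ and viewed, and the job is handed in when it is done.

```bash
ls; mkdir -p pics
cat > h.py <<'E'
import numpy as np, cv2
from scipy.spatial.transform import Rotation as R
from cell import manip, inverse_kinematics, cams, order
def Tcam(c):
    if "T_tool_cam" in c:
        return c["Tw"]
    T=np.eye(4);o=np.array(c["orientation"],float)
    T[:3,:3]=o if o.shape==(3,3) else R.from_rotvec(o).as_matrix()
    T[:3,3]=c["position"];return T
def cap(n,save=None):
    s=manip.state();c=cams.capture(n)
    if "T_tool_cam" in c:
        T=np.eye(4);T[:3,:3]=R.from_rotvec(s["tcp_rot"]).as_matrix();T[:3,3]=s["tool_pos"]
        c["Tw"]=T@np.array(c["T_tool_cam"])
    if save: cv2.imwrite("pics/"+save,c["image"]); np.savez("pics/"+save[:-4]+".npz",img=c["image"],z=c["z_map"],K=c["intrinsics"],T=Tcam(c))
    return c
def ray(K,T,u,v,z):
    d=T[:3,:3]@np.array([(u-K[0,2])/K[0,0],(v-K[1,2])/K[1,1],1.]);o=T[:3,3]
    return o+d*(z-o[2])/d[2]
def cloud(z,K,T):
    v,u=np.mgrid[:z.shape[0],:z.shape[1]]
    p=np.stack([(u-K[0,2])/K[0,0]*z,(v-K[1,2])/K[1,1]*z,z],-1)
    w=p@T[:3,:3].T+T[:3,3]; w[z<=0]=np.nan; return w
E
python3 - <<'E'
from h import *
for n in("scene","side","wrist"):
    c=cap(n,n+"0.png"); print(n,Tcam(c).round(3).tolist(),c["intrinsics"].round(1).tolist())
print(manip.state())
E
```

```text
pics
scene [[0.711, -0.517, 0.477, 0.163], [-0.703, -0.525, 0.479, -0.265], [0.003, -0.676, -0.737, 0.673], [0.0, 0.0, 0.0, 1.0]] [[407.3, 0.0, 281.0], [0.0, 407.3, 205.7], [0.0, 0.0, 1.0]]
side [[1.0, 0.002, -0.01, 0.556], [0.01, -0.354, 0.935, -0.797], [-0.001, -0.935, -0.354, 0.427], [0.0, 0.0, 0.0, 1.0]] [[527.8, 0.0, 267.4], [0.0, 527.8, 215.1], [0.0, 0.0, 1.0]]
wrist [[0.378, 0.885, 0.271, 0.186], [0.926, -0.361, -0.112, 0.652], [-0.002, 0.294, -0.956, 0.384], [0.0, 0.0, 0.0, 1.0]] [[302.3, 0.0, 282.4], [0.0, 302.3, 211.8], [0.0, 0.0, 1.0]]
{'clock': 0.15, 'joint_pos': array([ 1.14509539e+00,  2.64602643e-01,  1.60503337e+00,  5.39613868e-06,
        1.27370915e+00, -3.69174642e-02]), 'joint_velocities': array([ 9.48909837e-04, -2.18407701e-03, -2.82222603e-03,  1.11324749e-03,
        3.37443891e-04,  5.30633319e-05]), 'tau': array([ 5.80115393e-04, -5.02848029e+01, -3.57466829e+01,  7.29259523e-02,
        2.48625601e-02, -1.24356407e-04]), 'tool_pos': array([0.25565445, 0.62412674, 0.23767338]), 'tcp_rot': array([ 0.30367408,  1.54959947, -0.30636576]), 'contact_force': array([ 0.3915423 , -0.29982571,  0.36199006]), 'moment': array([-0.02721709,  0.04994567, -0.03234522]), 'gripper_width': 0.08784253783742399}
```

View pics/scene0.png

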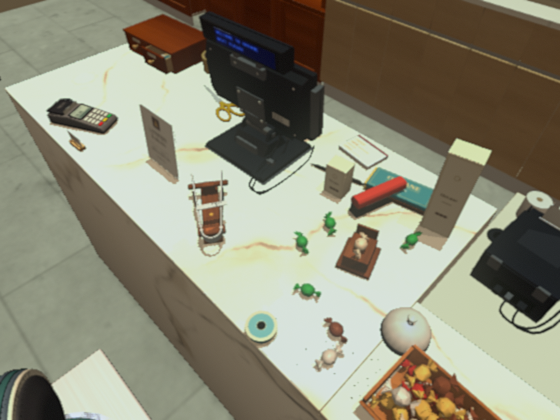

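View pics/side0.png

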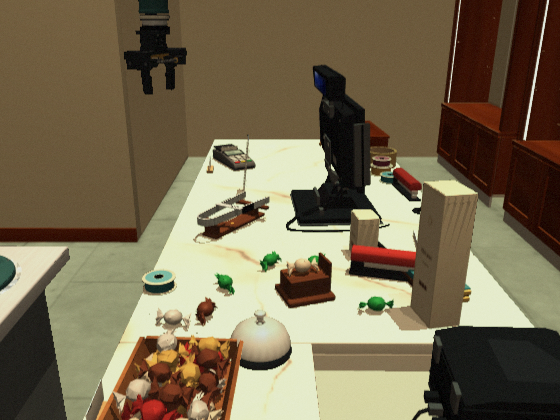

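View pics/wrist0.png

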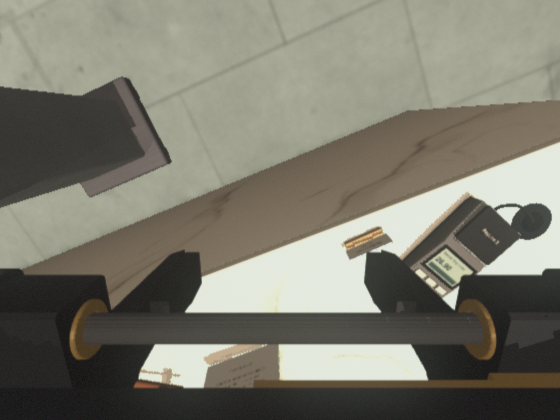

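Run:
```python
from h import *
d=np.load("pics/scene0.npz");w=cloud(d["z"],d["K"],d["T"])
def p(u,v): return w[v,u].round(3).tolist()
for n,u,v in [("bow",211,250),("resttop",210,185),("placard top",145,108),("placard bot",178,178),("mon",265,140),("monbase",215,150),("monbase2",260,180),("monR",320,135),("praline",361,242),("stop",372,230),("plinth corner",342,262),("carton",338,165),("spool",261,326),("green",302,241),("green2",330,222),("tallbox",470,150),("stapler",380,195),("table",130,200)]: print(n,p(u,v))
im=d["img"]
cv2.imwrite("pics/z1.png",cv2.resize(im[165:265,160:250],None,fx=6,fy=6,interpolation=cv2.INTER_CUBIC))
cv2.imwrite("pics/z2.png",cv2.resize(im[210:290,310:410],None,fx=7,fy=7,interpolation=cv2.INTER_CUBIC))
d=np.load("pics/side0.npz");im=d["img"]
cv2.imwrite("pics/z3.png",cv2.resize(im[130:310,180:340],None,fx=3.3,fy=3.3,interpolation=cv2.INTER_CUBIC))
```

```text
bow [0.411, 0.187, -0.001]
resttop [0.508, 0.307, 0.035]
placard top [0.493, 0.5, 0.15]
placard bot [0.487, 0.411, -0.001]
mon [0.689, 0.32, 0.054]
monbase [0.605, 0.415, 0.015]
monbase2 [0.612, 0.257, 0.014]
monR [0.735, 0.189, 0.116]
praline [0.6, -0.039, 0.064]
stop [0.642, -0.034, 0.059]
plinth corner [0.569, -0.025, 0.015]
carton [0.718, 0.119, 0.083]
spool [0.365, -0.014, 0.02]
green [0.547, 0.061, 0.022]
green2 [0.625, 0.054, 0.022]
tallbox [0.803, -0.101, 0.204]
stapler [0.747, 0.019, 0.041]
table [0.367, 0.428, -0.001]
```

View pics/z1.png

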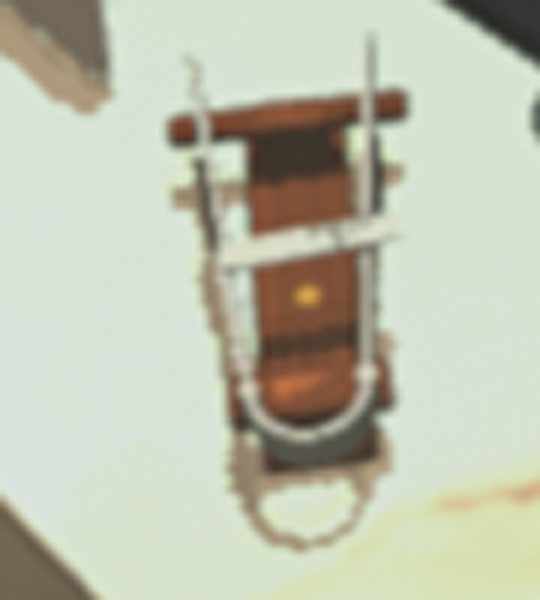

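View pics/z2.png

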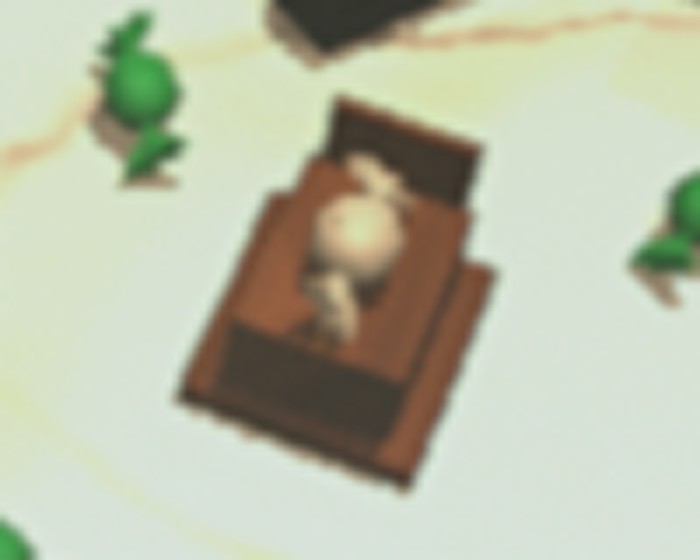

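View pics/z3.png

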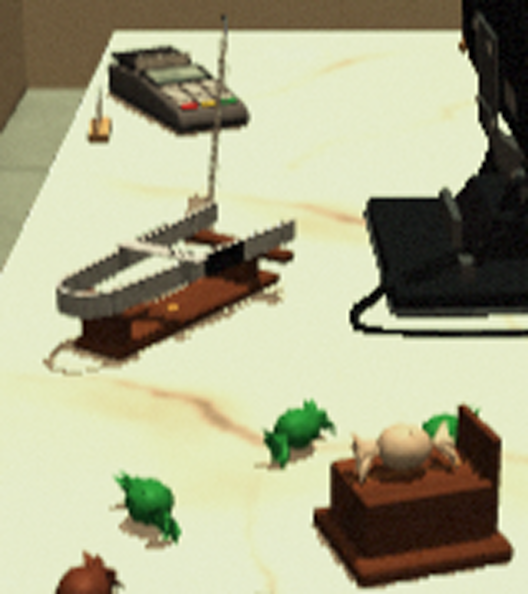

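```bash
cat >> h.py <<'E'
def down(th):
    c,s=np.cos(th),np.sin(th)
    return R.from_matrix(np.array([[0,-s,c],[0,c,s],[-1,0,0]])).as_rotvec()
E
python3 - <<'E'
from h import *
d=np.load("pics/scene0.npz");K,T=d["K"],d["T"]
f=lambda u,v,z:ray(K,T,160+u/6,165+v/6,z)
for n,u,v,z in [("barL",185,128,.035),("barR",395,105,.035),("bow",305,437,.051),("hingeL",250,388,.051),("hingeR",366,373,.051),("tipR",372,38,.051),("tipL",186,55,.051)]: print(n,f(u,v,z).round(4))
g=lambda u,v,z:ray(K,T,310+u/7,210+v/7,z)
for n,u,v,z in [("stopL",340,97,.062),("stopR",482,150,.062),("plL",235,318,.04),("plR",408,383,.04),("plRb",470,212,.04),("plLb",318,155,.04),("praline",360,235,.055),("tail1",337,330,.05),("tail2",365,165,.05),("footFL",178,400,.01),("footFR",410,490,.01),("footBR",497,270,.01)]: print(n,g(u,v,z).round(4))
c=cams.capture("wrist");print(np.array(c["T_tool_cam"]).round(3)); print(R.from_rotvec(manip.state()["tcp_rot"]).as_matrix().round(2))
E
```

```text
barL [0.4745 0.3331 0.035 ]
barR [0.5378 0.288  0.035 ]
bow [0.4099 0.1757 0.051 ]
hingeL [0.4097 0.2044 0.051 ]
hingeR [0.4408 0.1827 0.051 ]
tipR [0.5452 0.3081 0.051 ]
tipL [0.49   0.3493 0.051 ]
stopL [ 0.6332 -0.0076  0.062 ]
stopR [ 0.646  -0.0469  0.062 ]
plL [ 0.5676 -0.0269  0.04  ]
plR [ 0.5841 -0.0728  0.04  ]
plRb [ 0.6427 -0.05    0.04  ]
plLb [ 0.6286 -0.0073  0.04  ]
praline [ 0.6036 -0.0388  0.055 ]
tail1 [ 0.5776 -0.0522  0.05  ]
tail2 [ 0.6277 -0.0229  0.05  ]
footFL [ 0.5539 -0.0223  0.01  ]
footFR [ 0.5764 -0.0852  0.01  ]
footBR [ 0.6538 -0.0579  0.01  ]
[[-0.    -0.294  0.956 -0.146]
 [ 1.     0.001  0.001 -0.001]
 [-0.001  0.956  0.294 -0.075]
 [ 0.     0.     0.     1.   ]]
[[-0.    0.38  0.93]
 [-0.    0.93 -0.38]
 [-1.   -0.   -0.  ]]
```

Run:
```python
from h import *
th=np.radians(55);h=np.array([np.cos(th),np.sin(th)])
g=np.array([.479,.271])+.07*h
print(inverse_kinematics([*g,.24],down(th)))
manip.move_pose([*g,.24],down(th))
c=cap("wrist","w1.png"); print(manip.state()["clock"],manip.state()["joint_pos"].round(2))
```

```text
[ 5.23397009e-01  1.49401638e-01  1.73839064e+00 -4.44089210e-16
  1.25380038e+00 -2.00733041e+00]
1.9667 [ 0.52  0.15  1.74  0.    1.25 -2.01]
```

View pics/w1.png

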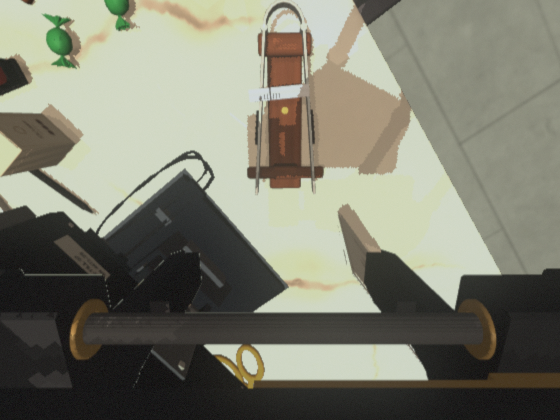

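Run:
```python
from h import *
im=np.load("pics/w1.npz")["img"]
cv2.imwrite("pics/z4.png",cv2.resize(im[0:200,240:330],None,fx=4,fy=3,interpolation=cv2.INTER_CUBIC))
```

```text
(no output)
```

View pics/z4.png

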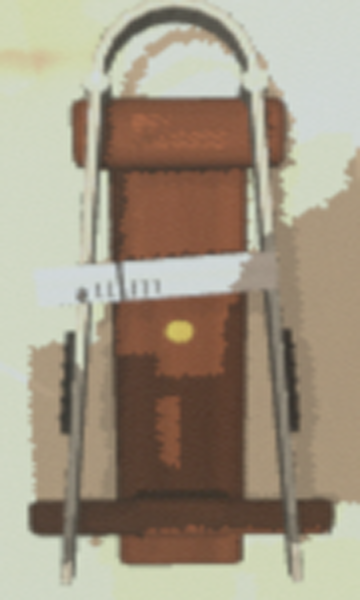

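Run:
```python
from h import *
d=np.load("pics/w1.npz");K,T=d["K"],d["T"]
f=lambda u,v,z:ray(K,T,240+u/4,v/3,z)
P={n:f(u,v,z)[:2] for n,u,v,z in [("hR",98,78,.051),("hL",255,82,.051),("tR",67,582,.051),("tL",297,582,.051),("pR",66,383,.049),("pL",292,380,.049),("bow",178,3,.051),("barR",28,518,.033),("barL",335,518,.033)]}
for k in P: print(k,P[k].round(4))
hm=(P["hR"]+P["hL"])/2;tm=(P["tR"]+P["tL"])/2;d_=tm-hm;print(hm,tm,np.linalg.norm(d_),np.degrees(np.arctan2(d_[1],d_[0])))
print("pad mid",(P["pR"]+P["pL"])/2,np.linalg.norm(P["pR"]-P["pL"]),np.linalg.norm(P["tR"]-P["tL"]))
q=P["tL"]-P["tR"];print(np.degrees(np.arctan2(-q[0],q[1])))
u=d_/np.linalg.norm(d_);print("grip from hinge",hm+.095*u, "from tips",tm-.070*u,"bow",P["bow"]+.119*u)
w=cloud(d["z"],K,T);print(w[3:8,285,2] if 0 else w[175,285],w[98,300])
```

```text
hR [0.4409 0.1844]
hL [0.4101 0.2072]
tR [0.5469 0.3157]
tL [0.4932 0.3533]
pR [0.5041 0.2568]
pL [0.4537 0.2907]
bow [0.4129 0.1783]
barR [0.5448 0.2911]
barL [0.4708 0.3428]
[0.42547997 0.19579643] [0.52005826 0.33450513] 0.16788435414869954 55.711943727609025
pad mid [0.47892742 0.27379502] 0.06072184633443192 0.06553597206878627
55.080405775412444
grip from hinge [0.47899858 0.27428693] from tips [0.48062349 0.27667003] bow [0.47991373 0.27659974]
[0.50954645 0.31859317 0.0355539 ] [0.4457102  0.25800994 0.00699921]
```

Run:
```python
from h import *
th=np.radians(55.4);g=[.4795,.2752]
manip.move_pose([*g,.12],down(th))
manip.move_linear([*g,.0245],rate=.12)
s=manip.state();print(s["tool_pos"],s["contact_force"].round(2))
cap("wrist","w2.png")
manip.set_gripper(.064,12); print(manip.state()["gripper_width"],manip.state()["contact_force"].round(2))
manip.set_gripper(.058,12); s=manip.state();print(s["gripper_width"],s["contact_force"].round(2),s["clock"])
cap("wrist","w3.png");cap("side","s3.png")
```

```text
[0.48034966 0.27569866 0.02532619] [-0.3   0.16 -0.26]
0.06406259791035945 [ 0.03  0.37 -0.13]
0.05823939555050982 [-0.22  0.03  0.92] 4.4083
```

View pics/w3.png

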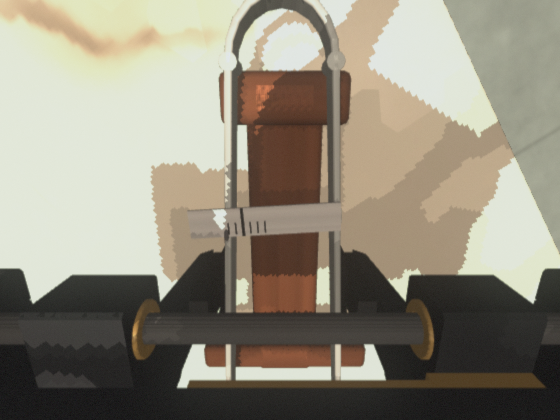

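Run:
```python
from h import *
for n in("w2","w3"):
    d=np.load(f"pics/{n}.npz");im=d["img"]
    cv2.imwrite(f"pics/z_{n}.png",cv2.resize(im[190:390,180:380],None,fx=3,fy=3,interpolation=cv2.INTER_CUBIC))
K,T=d["K"],d["T"]
L=np.linalg.norm
print(T[2,3])
for (a,b,v) in [(228,337,60),(231,334,180),(232,336,378)]: print(L(ray(K,T,a,v,.051)-ray(K,T,b,v,.051)))
d=np.load("pics/s3.npz");cv2.imwrite("pics/z5.png",cv2.resize(d["img"][150:260,170:300],None,fx=5,fy=5,interpolation=cv2.INTER_CUBIC))
```

```text
0.1707351009438973
0.03912559243729968
0.04135329376613891
0.05190394741330483
```

View pics/z_w2.png

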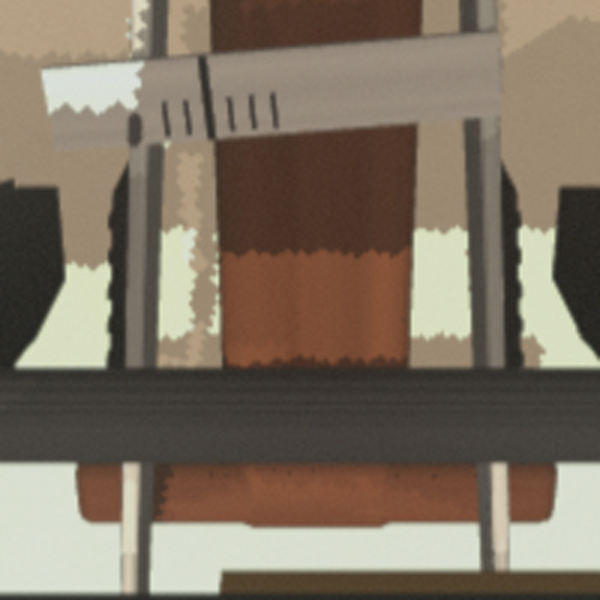

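View pics/z_w3.png

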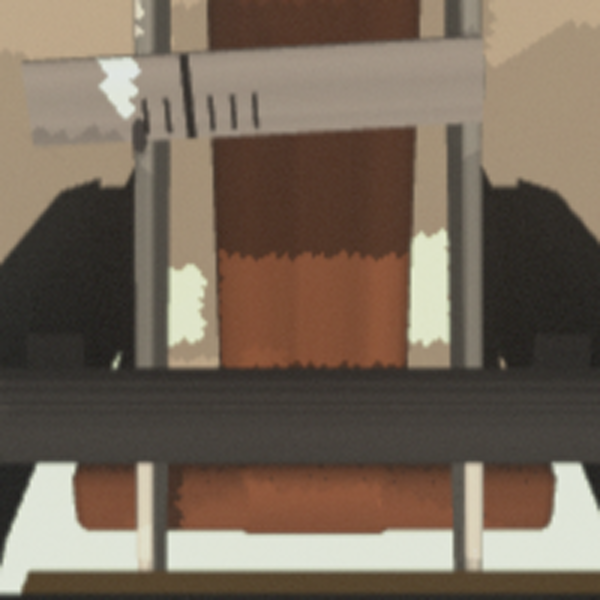

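View pics/z5.png

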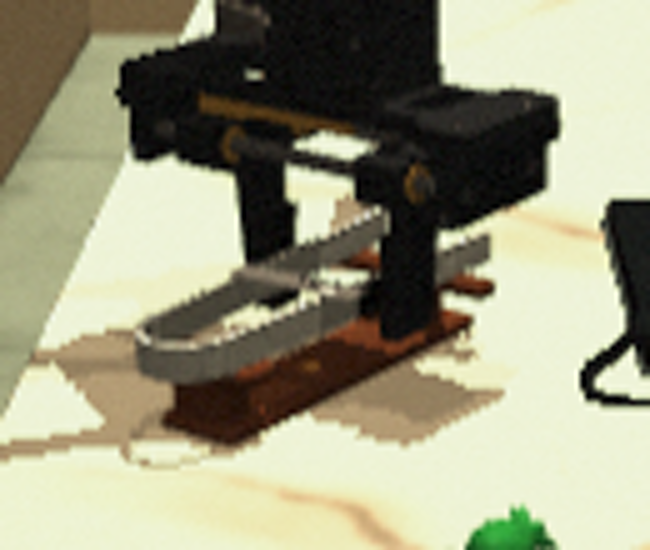

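Run:
```python
from h import *
s=manip.state();p=s["tool_pos"]
manip.move_linear([.4795,.2752,.06],rate=.06)
s=manip.state();print(s["gripper_width"],s["contact_force"].round(2))
manip.move_linear([.4795,.2752,.25],rate=.2)
th=np.radians(19.3)
manip.move_linear([.49,.06,.25],rate=.15,rot=down(th))
manip.move_linear([.622,.061,.25],rate=.15)
cap("wrist","w4.png");cap("scene","sc4.png")
s=manip.state();print(s["gripper_width"],s["contact_force"].round(2),s["clock"])
```

```text
0.05772955047524679 [-0.86 -0.68 -0.98]
0.057799178552350054 [ 0.55 -0.27 -1.37] 9.0667
```

View pics/w4.png

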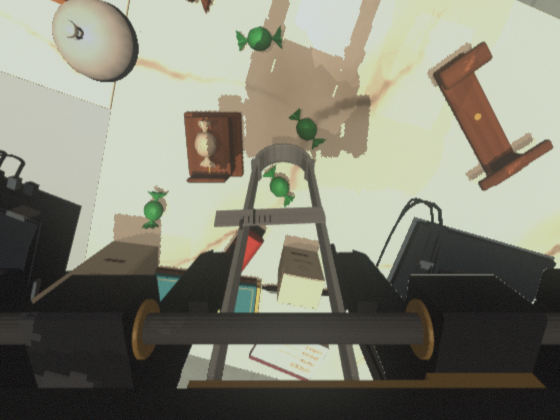

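View pics/sc4.png

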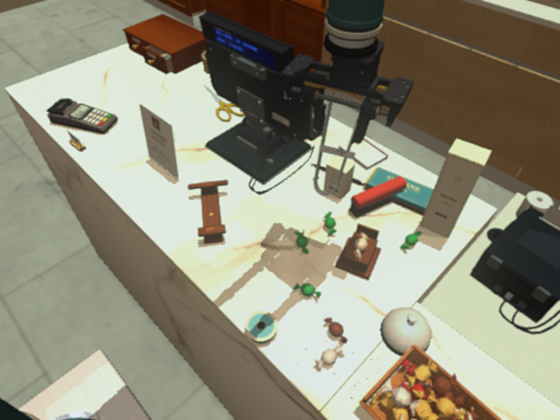

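Run:
```python
from h import *
im=np.load("pics/w4.npz")["img"]
cv2.imwrite("pics/z6.png",cv2.resize(im[100:195,175:255],None,fx=6,fy=6,interpolation=cv2.INTER_CUBIC))
```

```text
(no output)
```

View pics/z6.png

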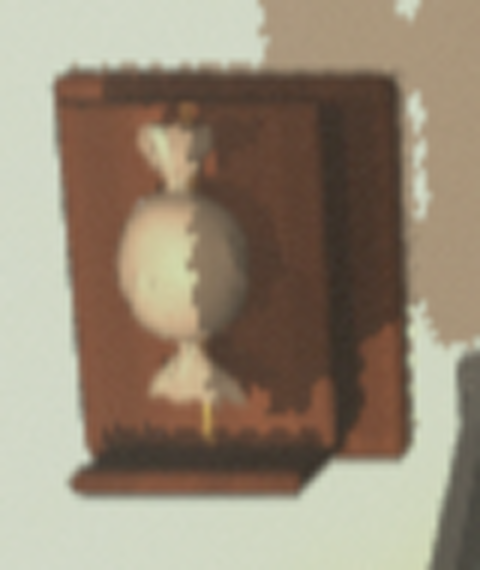

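Run:
```python
from h import *
d=np.load("pics/w4.npz");K,T=d["K"],d["T"]
g=lambda u,v,z:ray(K,T,175+u/6-.4,100+v/6-.4,z)[:2]
A={n:g(u,v,z) for n,u,v,z in [("mk1",188,110,.04),("mk2",208,430,.04),("c1",66,104,.04),("c2",321,104,.04),("c3",335,445,.04),("sT1",82,492,.062),("sT2",298,492,.062),("t1",177,130,.049),("t2",196,390,.049),("body",184,267,.051),("f1",60,73,.01),("f2",395,73,.01),("f3",408,457,.01)]}
for k,v in A.items(): print(k,v.round(4))
hd=lambda a,b:np.degrees(np.arctan2(*(A[b]-A[a])[::-1]))
print("mk",hd("mk1","mk2"),(A["mk1"]+A["mk2"])/2,"side",hd("c2","c3"),"front",hd("c2","c1")+90+0,"foot",hd("f2","f3"),"tails",hd("t1","t2"),(A["t1"]+A["t2"])/2,"stop",hd("sT2","sT1"))
print("plinth ctr from c1,c3",(A["c1"]+A["c3"])/2,np.linalg.norm(A["c1"]-A["c2"]),np.linalg.norm(A["c3"]-A["c2"]))
print("foot ctr",(A["f1"]+A["f3"])/2,np.linalg.norm(A["f1"]-A["f2"]),np.linalg.norm(A["f3"]-A["f2"]))
w=cloud(d["z"],K,T)
# praline points by height and neighbourhood
m=(w[...,2]>.045)&(w[...,2]<.075)&(np.hypot(w[...,0]-.605,w[...,1]+.04)<.026)
q=w[m];print(len(q),q.min(0),q.max(0),q.mean(0))
```

```text
mk1 [ 0.5778 -0.0467]
mk2 [ 0.6348 -0.0272]
c1 [ 0.5844 -0.0685]
c2 [ 0.5685 -0.0235]
c3 [ 0.6294 -0.0027]
sT1 [ 0.6487 -0.0425]
sT2 [ 0.6353 -0.0044]
t1 [ 0.5812 -0.0456]
t2 [ 0.6261 -0.0298]
body [ 0.6042 -0.0376]
f1 [ 0.5818 -0.0798]
f2 [ 0.5593 -0.016 ]
f3 [0.6333 0.0097]
mk 18.88843435566525 [ 0.60633693 -0.03692826] side 18.83680706843191 front 19.39381796724949 foot 19.099858003719202 tails 19.40739773821373 [ 0.6036241  -0.03770871] stop -70.61500673923786
plinth ctr from c1,c3 [ 0.6068841 -0.0356079] 0.04774283708519741 0.06431684468934895
foot ctr [ 0.60757055 -0.03506385] 0.06768443584080906 0.07830930762265033
622 [ 0.57944271 -0.05213265  0.04506568] [ 0.62894668 -0.02129796  0.06540112] [ 0.60273281 -0.03607833  0.05921756]
```

Run:
```python
from h import *
im=np.load("pics/sc4.npz")["img"]
cv2.imwrite("pics/z7.png",cv2.resize(im[60:210,280:420],None,fx=4,fy=4,interpolation=cv2.INTER_CUBIC))
cap("side","s4.png");cv2.imwrite("pics/z8.png",cv2.resize(np.load("pics/s4.npz")["img"][20:280,200:440],None,fx=2.3,fy=2.3,interpolation=cv2.INTER_CUBIC))
```

```text
(no output)
```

View pics/z7.png

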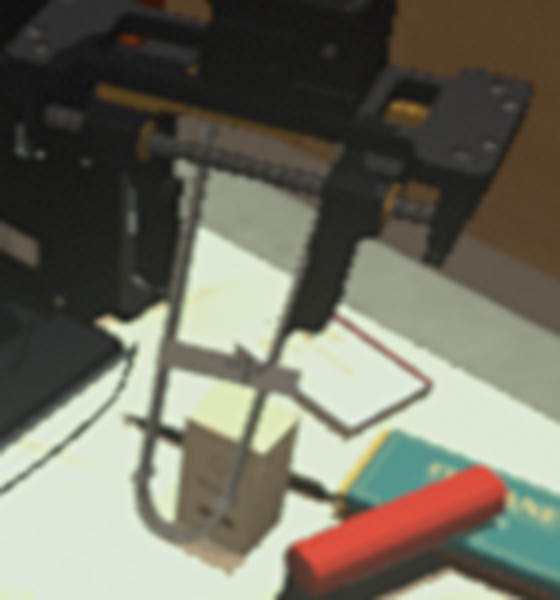

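View pics/z8.png

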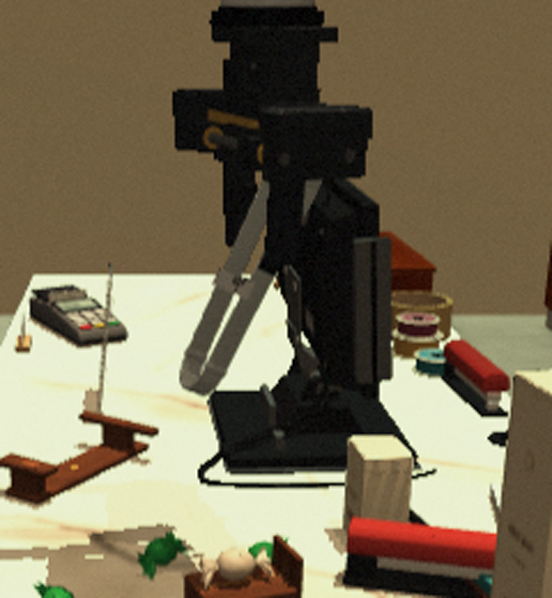

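Run:
```python
from h import *
d=np.load("pics/scene0.npz");hs=cv2.cvtColor(d["img"],cv2.COLOR_BGR2HSV)
m=cv2.inRange(hs,(45,120,40),(75,255,255));n,l,s,c=cv2.connectedComponentsWithStats(m)
for i in range(1,n):
    if s[i,4]>40: print(c[i].round(),ray(d["K"],d["T"],*c[i],.01).round(3))
print(ray(d["K"],d["T"],261,326,.02))
# current pitch
d=np.load("pics/w4.npz");w=cloud(d["z"],d["K"],d["T"])
for v in range(146,168,2): print(v,[ (w[v,u].round(3).tolist()) for u in (284,256,310)])
```

```text
[330. 222.] [0.632 0.06  0.01 ]
[301. 239.] [0.556 0.071 0.01 ]
[411. 239.] [ 0.718 -0.087  0.01 ]
[307. 289.] [ 0.48  -0.016  0.01 ]
[ 0.36484615 -0.01426032  0.02      ]
146 [[0.569, 0.042, 0.16], [0.593, 0.014, -0.0], [0.57, 0.079, 0.001]]
148 [[0.57, 0.043, 0.158], [0.595, 0.015, 0.001], [0.572, 0.08, -0.0]]
150 [[0.572, 0.044, 0.157], [0.598, 0.015, 0.001], [0.575, 0.081, -0.001]]
152 [[0.573, 0.044, 0.156], [0.6, 0.016, 0.001], [0.577, 0.082, -0.001]]
154 [[0.575, 0.045, 0.156], [0.58, 0.025, 0.17], [0.579, 0.083, -0.001]]
156 [[0.576, 0.045, 0.154], [0.581, 0.025, 0.172], [0.568, 0.062, 0.174]]
158 [[0.578, 0.046, 0.154], [0.582, 0.026, 0.176], [0.569, 0.063, 0.176]]
160 [[0.58, 0.046, 0.153], [0.583, 0.026, 0.178], [0.57, 0.063, 0.178]]
162 [[0.6, 0.055, 0.0], [0.584, 0.027, 0.181], [0.571, 0.063, 0.181]]
164 [[0.603, 0.055, -0.0], [0.585, 0.027, 0.182], [0.572, 0.063, 0.183]]
166 [[0.605, 0.056, 0.0], [0.586, 0.028, 0.185], [0.574, 0.063, 0.185]]
```

```bash
python3 - <<'E'
from h import *
th=np.radians(55.4);h=np.array([np.cos(th),np.sin(th)])
E=np.array([.53,.165]);A=E-.10*h
manip.move_linear([.49,.07,.25],rate=.2)
manip.move_linear([*A,.18],rate=.15,rot=down(th))
manip.move_linear([*A,.108],rate=.15)
manip.move_linear([*E,.006],rate=.08)
s=manip.state();print(s["gripper_width"],s["contact_force"].round(2),s["clock"],s["tool_pos"])
cap("wrist","w5.png");cap("side","s5.png")
E
python3 - <<'E'
from h import *
cv2.imwrite("pics/z9.png",cv2.resize(np.load("pics/s5.npz")["img"][120:300,180:360],None,fx=3,fy=3,interpolation=cv2.INTER_CUBIC))
E
```

```text
0.05772142205048384 [-0.13 -0.16 -0.91] 13.275 [0.53012782 0.16488996 0.00635955]
```

View pics/w5.png

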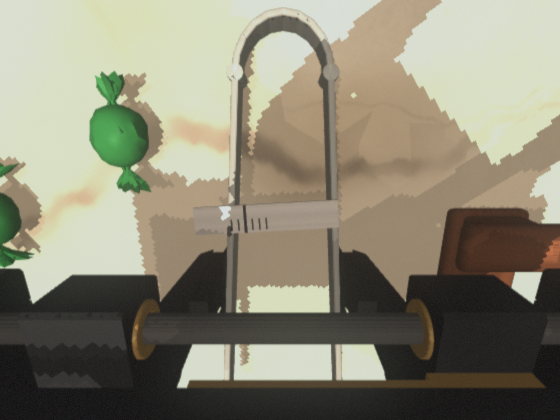

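View pics/z9.png

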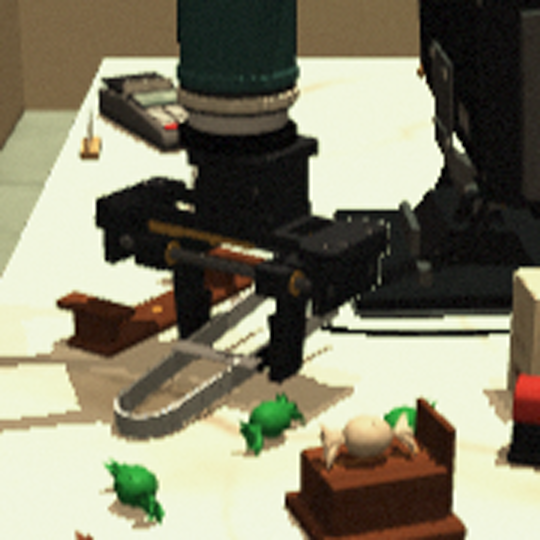

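Run:
```python
from h import *
manip.set_gripper(.054,30)
s=manip.state();print(s["gripper_width"])
manip.move_linear([.53,.165,.085],rate=.1)
c=cap("wrist","w6.png")
print(manip.state()["clock"])
def pitch(c):
    w=cloud(c["z_map"],c["intrinsics"],Tcam(c))
    z=w[...,2]
    o=[]
    for v in range(0,200):
        if np.isfinite(z[v,284]) and z[v,284]>manip.state()["tool_pos"][2]-.16 and z[v,284]>.006: o.append((v,z[v,284].round(3)))
    return o[:6],o[-3:]
print(pitch(c))
manip.dwell(.5);c=cap("wrist","w7.png");print(pitch(c))
```

```text
0.054158986326658755
14.6417
([(24, np.float64(0.079)), (25, np.float64(0.079)), (26, np.float64(0.078)), (27, np.float64(0.079)), (28, np.float64(0.078)), (29, np.float64(0.078))], [(197, np.float64(0.1)), (198, np.float64(0.1)), (199, np.float64(0.1))])
([(24, np.float64(0.079)), (25, np.float64(0.08)), (26, np.float64(0.081)), (27, np.float64(0.08)), (28, np.float64(0.08)), (29, np.float64(0.079))], [(197, np.float64(0.101)), (198, np.float64(0.101)), (199, np.float64(0.101))])
```

View pics/w7.png

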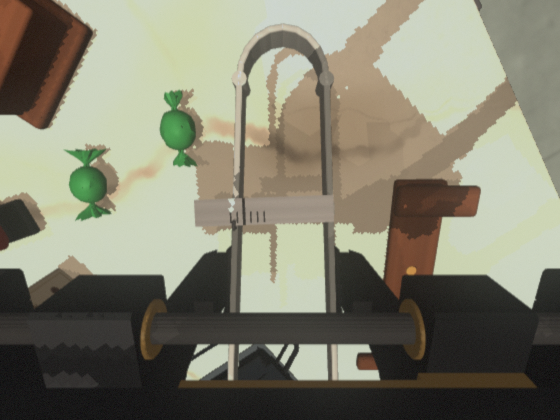

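Run:
```python
from h import *
th=np.radians(55.4);h=np.array([np.cos(th),np.sin(th)])
g=np.array([.4795,.2752])
manip.move_linear([*g,.085],rate=.12)
manip.move_linear([*g,.0245],rate=.06)
s=manip.state();print(s["gripper_width"],s["contact_force"].round(2),s["clock"])
manip.set_gripper(.068)
cap("wrist","w8.png")
g2=g-.009*h
manip.move_linear([*g2,.0245],rate=.06)
manip.set_gripper(.0535,30)
s=manip.state();print(s["gripper_width"],s["contact_force"].round(2),s["clock"])
cap("wrist","w9.png")
```

```text
0.05391009145831993 [-0.16 -0.09 -0.33] 17.5083
0.05362395075056497 [-0.34 -0.71  0.57] 18.6833
```

View pics/w8.png

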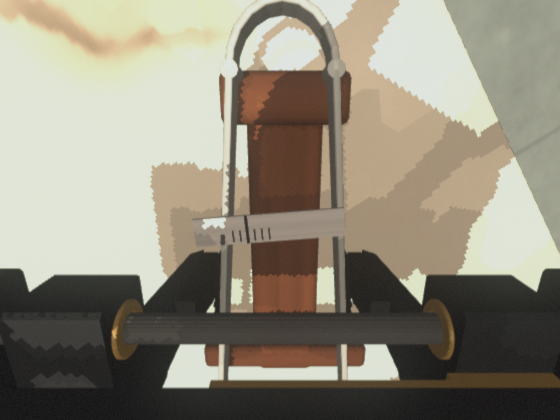

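View pics/w9.png

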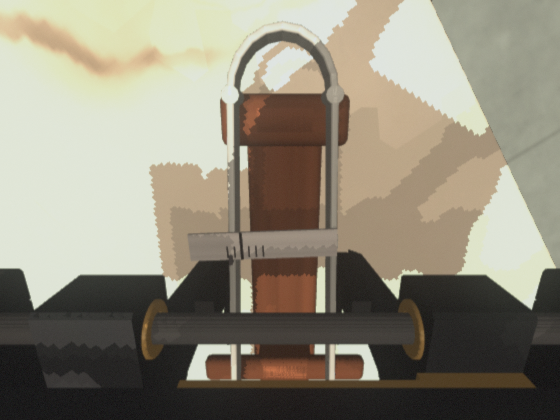

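```bash
cat >> h.py <<'E'
def arms(npz,off=.027,rows=(130,378)):
    """ray/plane reading in tool frame is done by caller"""
E
python3 - <<'E'
from h import *
d=np.load("pics/w9.npz");im=d["img"]
cv2.imwrite("pics/za.png",cv2.resize(im[60:280,180:380],None,fx=4,fy=2.7,interpolation=cv2.INTER_CUBIC))
cv2.imwrite("pics/zb.png",cv2.resize(im[215:385,200:370],None,fx=4,fy=3.4,interpolation=cv2.INTER_CUBIC))
K,T=d["K"],d["T"]
a=ray(K,T,230,94,.051);b=ray(K,T,336,94,.051);m=(a+b)/2;print(m,np.linalg.norm(a-b))
h=np.array([np.cos(np.radians(55.4)),np.sin(np.radians(55.4))]);tp=np.array([.4795,.2752])-.009*h
print("TCP ahead of hinge",(tp-m[:2])@h)
E
```

```text
[0.42686426 0.1968606  0.051     ] 0.03920985149071542
TCP ahead of hinge 0.0853728836177596
```

View pics/za.png

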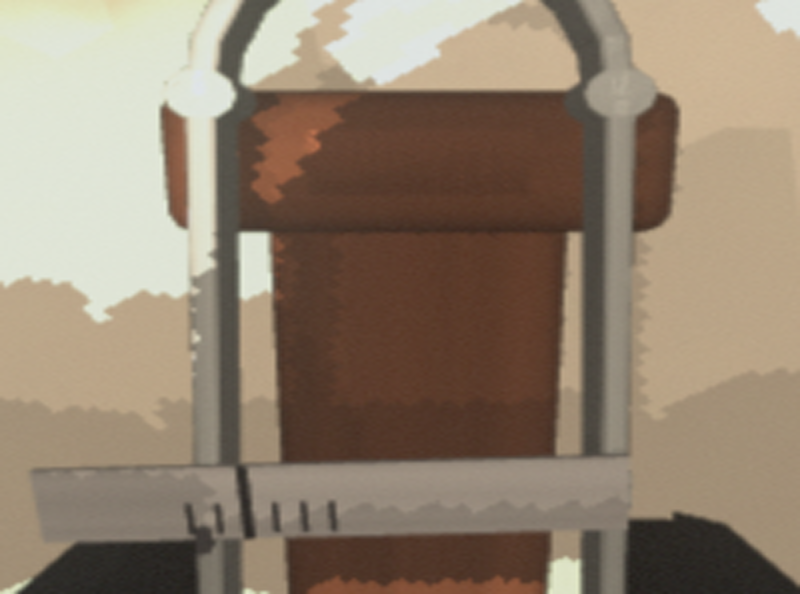

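View pics/zb.png

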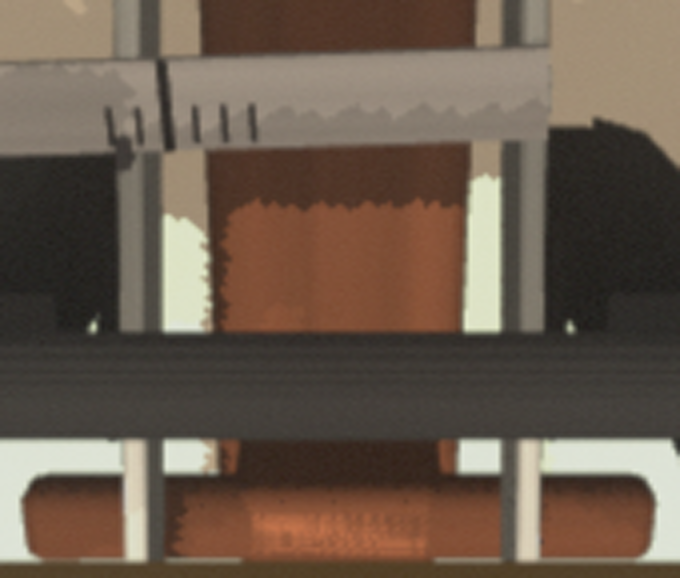

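Run:
```python
from h import *
p=manip.state()["tool_pos"]
manip.move_linear([p[0],p[1],.11],rate=.08)
manip.dwell(.2)
c=cap("wrist","wa.png");s=manip.state();print(s["gripper_width"],s["contact_force"].round(2),s["clock"],s["tool_pos"])
w=cloud(c["z_map"],c["intrinsics"],Tcam(c))
for v in range(20,260,8): print(v,w[v,284].round(3), w[v,337].round(3))
```

```text
0.0538230983892733 [ 1.05  0.75 -0.95] 20.2 [0.47415062 0.26770708 0.1094491 ]
20 [ 0.391  0.147 -0.001] [0.359 0.169 0.002]
28 [0.414 0.179 0.135] [0.361 0.174 0.   ]
36 [0.414 0.18  0.128] [0.364 0.178 0.   ]
44 [0.4   0.16  0.001] [0.367 0.183 0.   ]
52 [ 0.403  0.164 -0.001] [ 0.37   0.187 -0.001]
60 [0.406 0.169 0.001] [0.373 0.192 0.001]
68 [ 0.409  0.173 -0.001] [0.376 0.197 0.   ]
76 [0.413 0.178 0.001] [ 0.378  0.202 -0.   ]
84 [0.416 0.183 0.001] [0.408 0.205 0.135]
92 [ 0.419  0.188 -0.   ] [0.41  0.207 0.135]
100 [ 0.422  0.193 -0.   ] [0.411 0.21  0.136]
108 [0.427 0.199 0.035] [0.413 0.212 0.136]
116 [0.43  0.203 0.035] [0.414 0.215 0.135]
124 [0.433 0.207 0.036] [0.416 0.217 0.135]
132 [0.436 0.212 0.035] [0.417 0.22  0.136]
140 [0.44  0.218 0.008] [0.419 0.222 0.135]
148 [0.443 0.223 0.007] [0.42  0.225 0.137]
156 [0.447 0.228 0.006] [0.422 0.228 0.135]
164 [0.45  0.234 0.008] [0.424 0.23  0.136]
172 [0.454 0.239 0.008] [0.425 0.233 0.136]
180 [0.458 0.244 0.009] [0.427 0.236 0.135]
188 [0.462 0.25  0.008] [0.429 0.239 0.134]
196 [0.466 0.256 0.009] [ 0.429  0.284 -0.001]
204 [0.47  0.261 0.009] [0.433 0.29  0.   ]
212 [0.474 0.267 0.008] [ 0.436  0.296 -0.001]
220 [0.478 0.273 0.008] [0.44  0.302 0.   ]
228 [0.482 0.279 0.008] [0.444 0.309 0.   ]
236 [0.458 0.243 0.138] [0.439 0.255 0.138]
244 [0.459 0.245 0.139] [0.441 0.258 0.138]
252 [0.462 0.248 0.139] [0.446 0.275 0.11 ]
```

View pics/wa.png

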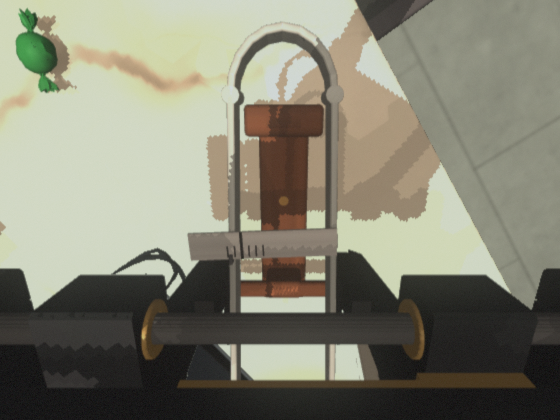

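Run:
```python
from h import *
th=np.radians(19.2);h=np.array([np.cos(th),np.sin(th)])
f=np.array([.604,-.038])-.0696*h
p=manip.state()["tool_pos"]
manip.move_linear([p[0],p[1],.15],rate=.1)
manip.move_linear([.48,.07,.15],rate=.1,rot=down(th))
manip.move_linear([*f,.13],rate=.1)
manip.dwell(.2)
c=cap("wrist","wb.png");cap("scene","scb.png");cap("side","sb.png");s=manip.state();print(s["gripper_width"],s["contact_force"].round(2),s["clock"],s["tool_pos"],f)
w=cloud(c["z_map"],c["intrinsics"],Tcam(c))
for v in range(30,200,16): print(v,w[v,284].round(3), w[v,336].round(3))
for n,a in(("scb",(150,320,260,430)),("sb",(160,320,200,360))):
    im=np.load(f"pics/{n}.npz")["img"];cv2.imwrite(f"pics/z_{n}.png",cv2.resize(im[a[0]:a[1],a[2]:a[3]],None,fx=3.5,fy=3.5,interpolation=cv2.INTER_CUBIC))
```

```text
0.05382790530106347 [ 0.27 -0.04 -0.71] 24.825 [ 0.53826551 -0.0607171   0.13006367] [ 0.5382714  -0.06088912]
30 [ 0.439 -0.096  0.156] [ 0.388 -0.069 -0.001]
46 [ 0.413 -0.104  0.001] [ 0.399 -0.064 -0.001]
62 [ 0.424 -0.1    0.001] [ 0.41  -0.06  -0.001]
78 [ 0.436 -0.096 -0.   ] [ 0.447 -0.073  0.155]
94 [ 0.448 -0.092  0.001] [ 0.452 -0.071  0.156]
110 [ 0.46  -0.088  0.016] [ 0.457 -0.069  0.156]
126 [ 0.472 -0.083 -0.   ] [ 0.463 -0.067  0.156]
142 [ 0.485 -0.079  0.001] [ 0.468 -0.064  0.154]
158 [ 0.499 -0.074 -0.   ] [ 0.474 -0.062  0.156]
174 [ 0.512 -0.069  0.001] [ 0.48  -0.06   0.157]
190 [ 0.527 -0.064  0.   ] [ 0.486 -0.057  0.156]
```

View pics/wb.png

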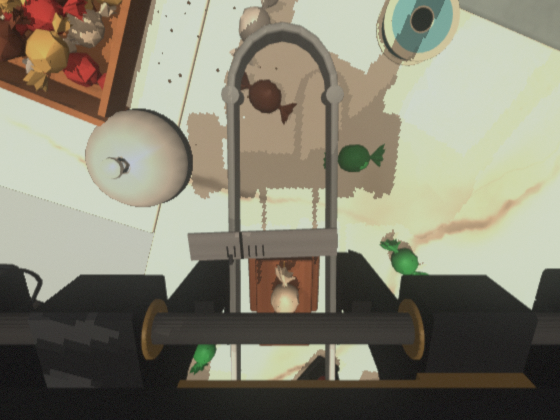

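View pics/z_scb.png

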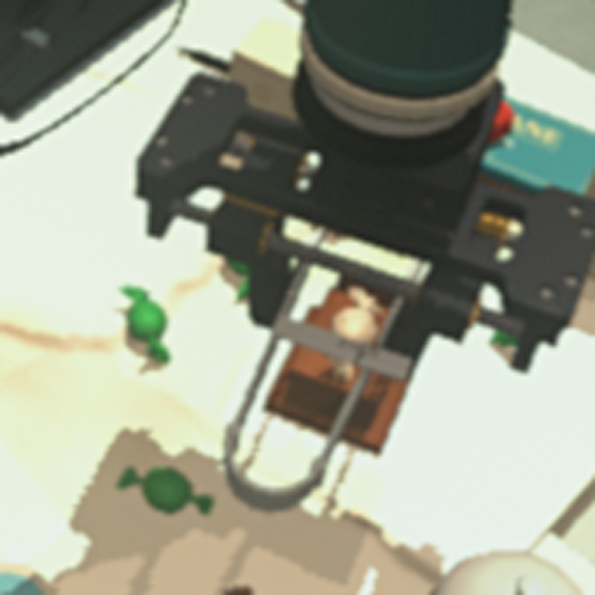

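View pics/z_sb.png

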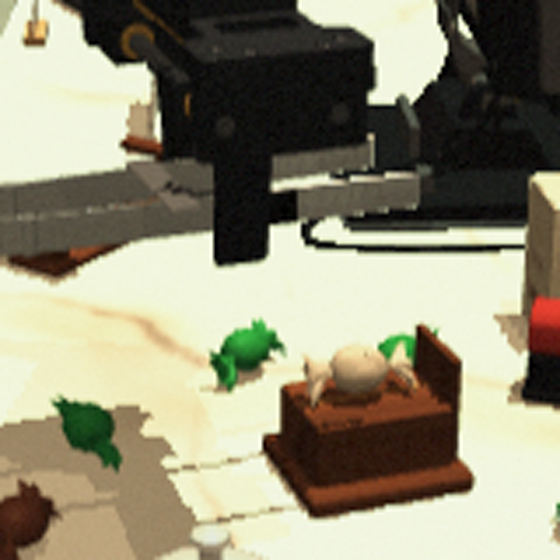

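Run:
```python
from h import *
d=np.load("pics/wb.npz");im=d["img"]
cv2.imwrite("pics/zc.png",cv2.resize(im[255:315,230:340],None,fx=7,fy=7,interpolation=cv2.INTER_CUBIC))
```

```text
(no output)
```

View pics/zc.png

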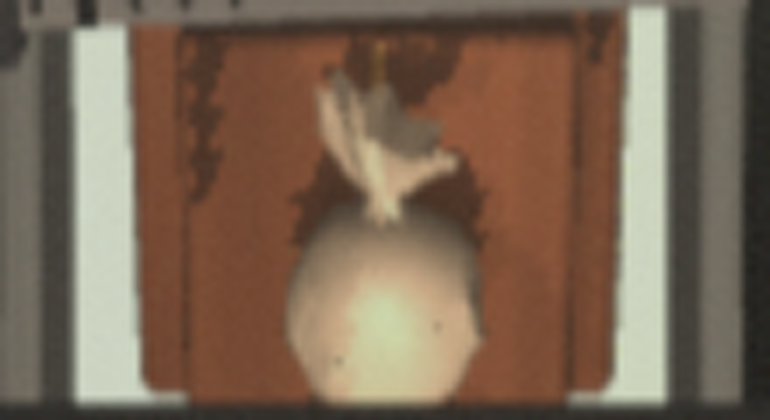

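Run:
```python
from h import *
d=np.load("pics/wb.npz");K,T=d["K"],d["T"]
g=lambda u,v,z:ray(K,T,230+u/7-.43,255+v/7-.43,z)
th=np.radians(19.2);h=np.array([np.cos(th),np.sin(th)]);l=np.array([-h[1],h[0]])
t=manip.state()["tool_pos"][:2]
for n,u,v,z in[("praline",385,308,.051),("mark",380,45,.04),("plinthfront",380,32,.04),("armsmid",371,200,.156)]:
    p=g(u,v,z)[:2]; print(n,p,"ahead",(p-t)@h,"left",(p-t)@l)
for v in(78,):
    p=(ray(K,T,231,94,.156)+ray(K,T,335,94,.156))[:2]/2;print("hinge",(p-t)@h,(p-t)@l)
```

```text
praline [ 0.60526818 -0.03646924] ahead 0.07125005763400563 left 0.0008641671839312225
mark [ 0.57719391 -0.04694565] ahead 0.0412920328979773 left 0.0002031828796223412
plinthfront [ 0.57553543 -0.04752962] ahead 0.03953375589662502 left 0.00019711362323269945
armsmid [ 0.53368212 -0.06347765] ahead -0.005236288478811525 left -0.0010996735025891873
hinge -0.0845926496161195 -0.0011130458249312002
```

Run:
```python
from h import *
th=np.radians(19.2);h=np.array([np.cos(th),np.sin(th)]);l=np.array([-h[1],h[0]])
f=np.array([.5383,-.0609])+.0013*h+.0016*l
manip.move_linear([*f,.08],rate=.08)
manip.move_linear([*f,.0345],rate=.05)
manip.dwell(.2)
s=manip.state();print(s["gripper_width"],s["contact_force"].round(2),s["clock"],s["tool_pos"],f)
c=cap("wrist","wc.png");cap("scene","scc.png");cap("side","sc.png")
w=cloud(c["z_map"],c["intrinsics"],Tcam(c))
for v in range(94,200,32): print(v,w[v,336].round(3))
cv2.imwrite("pics/zd.png",cv2.resize(c["image"][215:385,200:370],None,fx=4,fy=3.4,interpolation=cv2.INTER_CUBIC))
for n,a in(("scc",(180,300,290,410)),("sc",(200,320,220,360))):
    im=np.load(f"pics/{n}.npz")["img"];cv2.imwrite(f"pics/z_{n}.png",cv2.resize(im[a[0]:a[1],a[2]:a[3]],None,fx=5,fy=5,interpolation=cv2.INTER_CUBIC))
```

```text
0.053317317157164076 [-0.37 -0.59 -2.03] 26.8583 [ 0.53935374 -0.05902272  0.03492644] [ 0.5390015  -0.05896147]
94 [ 0.453 -0.069  0.06 ]
126 [ 0.464 -0.065  0.061]
158 [ 0.475 -0.06   0.06 ]
190 [ 0.487 -0.056  0.062]
```

View pics/zd.png

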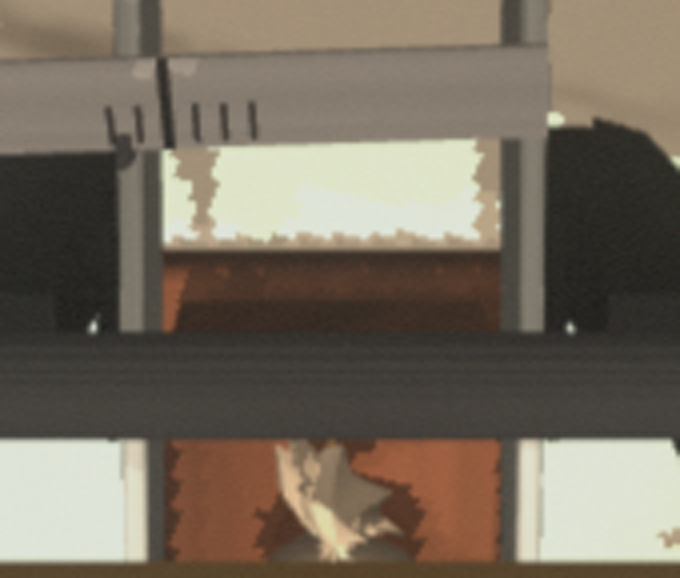

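View pics/z_scc.png

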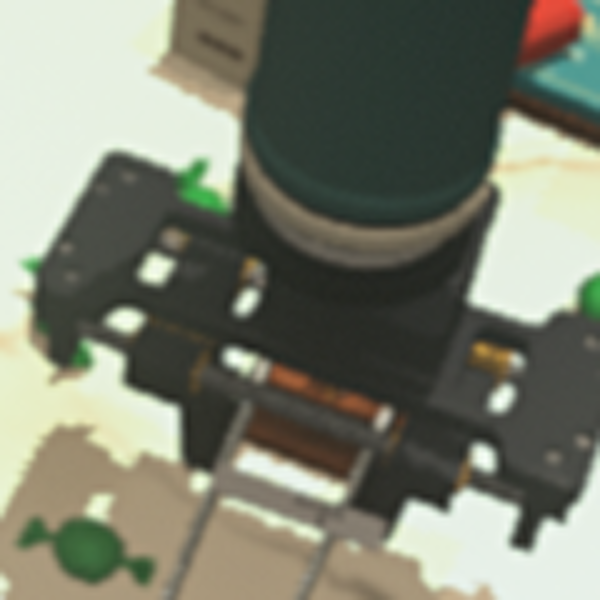

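View pics/z_sc.png

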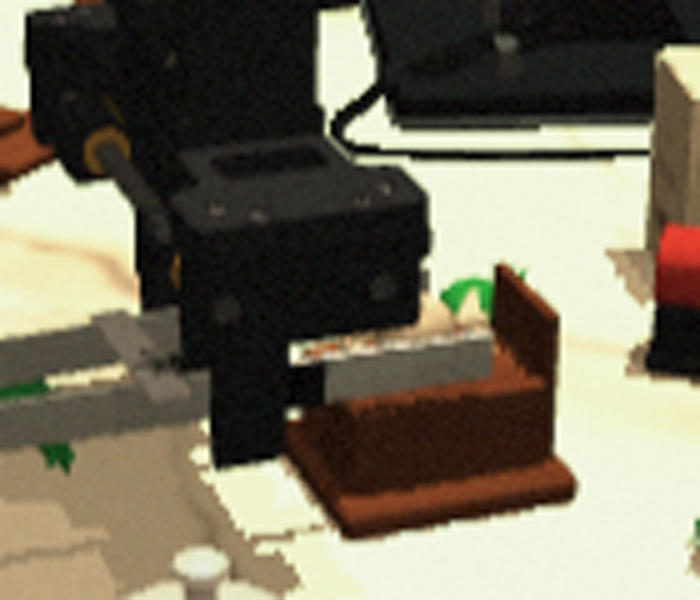

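```bash
cat >> h.py <<'E'
def look(n):
    c=cap("wrist",n+".png");s=manip.state();print(s["gripper_width"],s["contact_force"].round(2),s["clock"],s["tool_pos"])
    cv2.imwrite(f"pics/z{n}.png",np.hstack([cv2.resize(c["image"][200:290,200:290],None,fx=6,fy=6,interpolation=cv2.INTER_CUBIC)]))
E
python3 - <<'E'
from h import *
manip.set_gripper(.0505,40)
manip.set_gripper(.0485,40);manip.dwell(.2)
look("q1")
E
```

```text
0.04849903521805559 [ 0.67 -0.06 -1.06] 27.7583 [ 0.53900509 -0.05895266  0.03450172]
```

View pics/zq1.png

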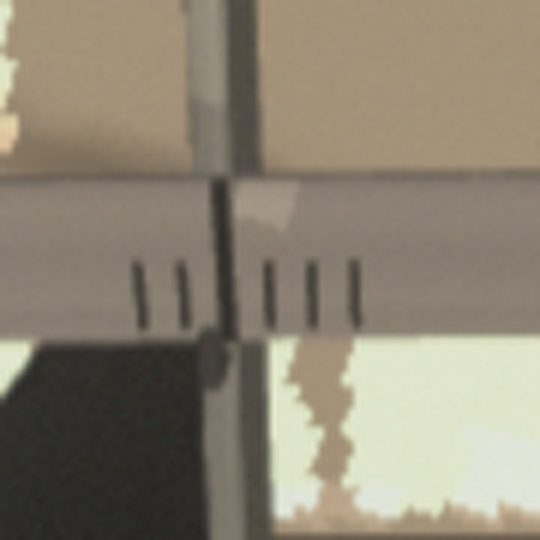

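Run:
```python
from h import *
manip.set_gripper(.0470,40);manip.dwell(.2)
look("q2")
c=cap("side","sq2.png");cv2.imwrite("pics/zsq2.png",cv2.resize(c["image"][200:320,220:360],None,fx=5,fy=5,interpolation=cv2.INTER_CUBIC))
im=np.load("pics/q2.npz")["img"];cv2.imwrite("pics/zq2b.png",cv2.resize(im[0:390,190:370],None,fx=3,fy=1.5,interpolation=cv2.INTER_CUBIC))
cv2.imwrite("pics/zq2c.png",cv2.resize(im[335:385,210:360],None,fx=5,fy=5,interpolation=cv2.INTER_CUBIC))
```

```text
0.047484582587094655 [ 0.33 -0.3  -1.37] 28.2333 [ 0.53900727 -0.05894024  0.03448806]
```

View pics/zq2.png

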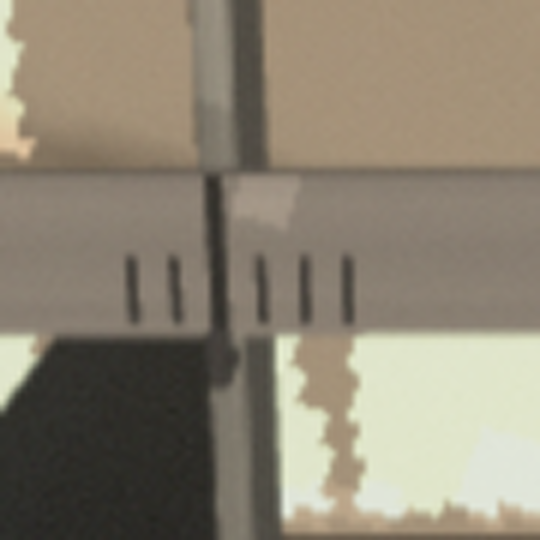

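View pics/zq2b.png

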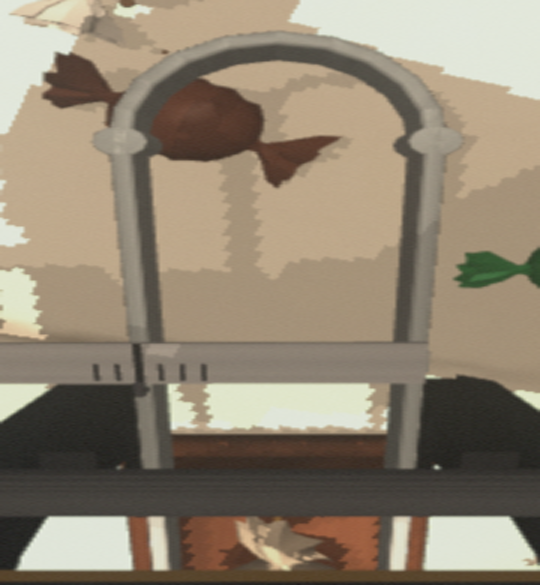

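View pics/zsq2.png

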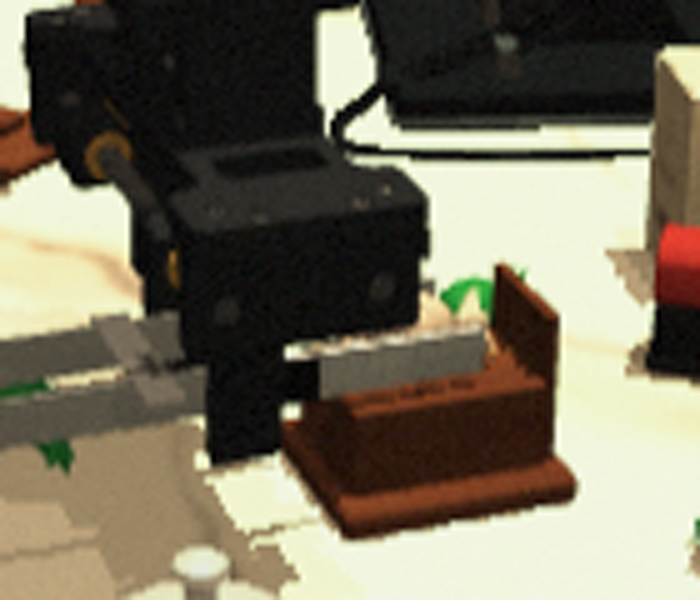

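View pics/zq2c.png

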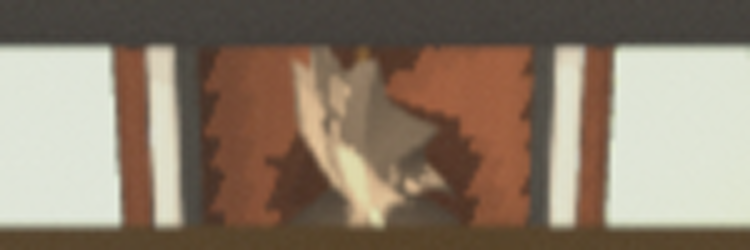

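Run:
```python
from h import *
for i in range(4):
    manip.dwell(.15);s=manip.state();print(s["gripper_width"],s["contact_force"].round(2))
look("q3")
d=np.load("pics/q3.npz");im=d["img"];cv2.imwrite("pics/zq3c.png",np.vstack([cv2.resize(im[a:b,190:370],None,fx=4,fy=4,interpolation=cv2.INTER_CUBIC) for a,b in((85,120),(160,190),(270,310),(345,380))]))
```

```text
0.04742621278738312 [-0.25 -0.57 -1.04]
0.04698506797041707 [-0.12  0.43 -0.45]
0.04697843208684992 [-0.22  0.47 -0.77]
0.04686066145713779 [-0.37  0.11 -0.48]
0.04692849429119982 [ 0.61  1.26 -1.04] 28.9333 [ 0.53899528 -0.05894653  0.03448386]
```

View pics/zq3.png

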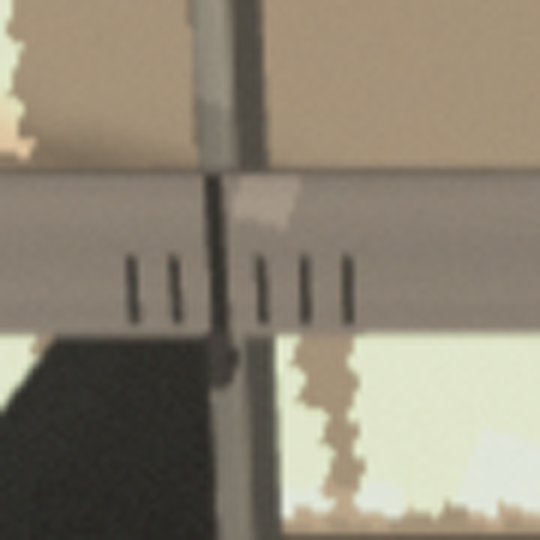

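View pics/zq3c.png

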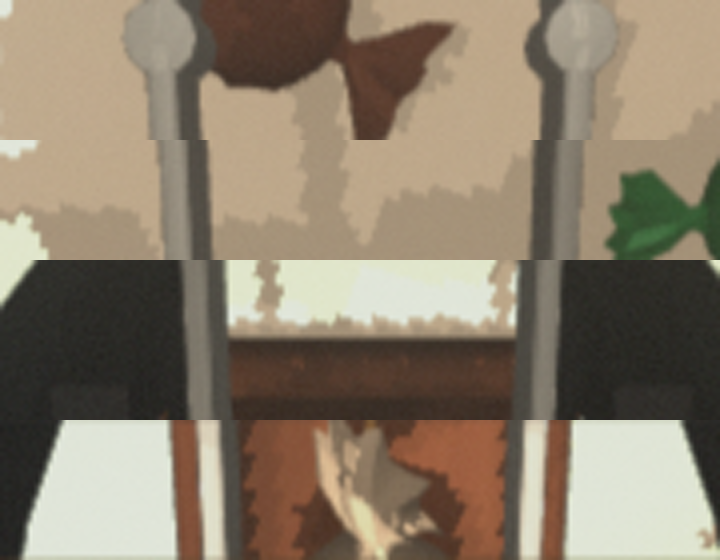

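Run:
```python
from h import *
d=np.load("pics/q3.npz");K,T=d["K"],d["T"]
z=.0345+.0261
for a,b,v in((160,580,94),(174,568,167),(200,545,290),(211,534,362)):
    p,q=ray(K,T,190+a/4,v,z),ray(K,T,190+b/4,v,z);print(np.linalg.norm(p-q))
```

```text
0.03895999951907295
0.039146006951306746
0.03894134711661126
0.039613036419215854
```

Run:
```python
from h import *
s=manip.state();print(s["clock"],s["gripper_width"],np.abs(s["joint_velocities"]).max())
print(order.close_job())
```

```text
28.9333 0.04692849429119982 0.002646015682659862
the job is handed in; nothing more can be done
None
```

I handed the job in at 28.9 s, with the tongs held astride the praline at the 36 mm mark.

**First lift:** The first grasp was too light. At about 58 mm over the pads the tongs tipped bow-down by about 60° after lifting. I levelled them by lowering the bow onto an empty patch of counter, laid them back on the rest, and regripped 9 mm further back at about 53.5 mm. After that they stayed level.

**Last checks:**
- **Scale:** The pointer stands at the long line.
- **Gap:** The arms measure parallel, 39 mm centre to centre at four places. With 3 mm thick arms that gives about 36 mm between the tips. The finger opening was steady at 46.9 mm.
- **Before squeezing:** The jaws came down about 47 mm apart by the pointer reading.
- **Clearance:** By the measured heights the underside is about 4.5 mm above the plinth. The praline looks centred between the jaws to about 1 mm, with about 6 mm free on each side. In the images the tongs touch neither the praline nor the stand, and the wrist force reading stayed within its noise.
- **Bystanders:** I never came near the spool or the small carton and did not touch them, but I did not re-measure their positions at the end.

**Readings that disagreed:**
- The praline's sideways position differed by 1–2 mm between the early and the close view. I corrected it before lowering.
- The opening briefly read 47.4–47.5 mm just after the final squeeze before settling.

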